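# Clear the tipped canister and hold the turntable's exit gate open at the clip

## Robot

A 6-joint arm with a two-finger parallel gripper is mounted at the origin on the work surface. World frame = base frame: x ahead of the robot, y to its left, z up, the work surface at z = 0. Lengths are in m, angles in rad, forces in N, time in s.
With the tool pointing down it reaches from about 0.3 to 0.75 m from the base axis. Payload 8.5 kg.
Tool frame: the origin (TCP) lies at the very end of the fingers, on their centre line; the grasp point (between the pads) lies 19 mm behind it; z points along the fingers, y is the direction in which the jaws open and shut (so a half turn about z gives the same grasp; the last joint's range is limited). The gripper opens to 85 mm and grips with 20 to 120 N. Pads are 22 mm wide; open, the fingers measure 114 mm over their backs; the gripper's body (76 mm by 85 mm) begins 54 mm behind the grasp point. The pads swing forward as they close: fully open they stand 13 mm farther back than shut.
Start: joints at [-1.505, 0.381, 1.297, -0, 1.464, -0.215], TCP at [0.152, -0.528, 0.231] pointing down, gripper open.
Joint ranges: [-3.11, 3.11], [-0.89, 2.33], [0.22, 2.48], [-1.42, 4.56], [0.17, 2.85], [-2.88, 2.88]. Speed limits (rad/s): [2.39, 2.39, 3.14, 3.14, 3.14, 3.14].

## Interface

Orientations are given as a unit quaternion [x, y, z, w].
In Python, from station import observe, optics, hand_in gives the robot as it stands.
- The arm moves only by the shell command python3 -m pendant 'ROWS' [FORCE]. ROWS is JSON, one flat list of numbers, 7 for each row, row after row: the turn, a rotation vector about the tool's x, y, z in rad, then the shift along the tool's x, y, z in cm, then the finger opening in cm, from 0 to 8.54. In form: [wx, wy, wz, tx, ty, tz, jaw, wx, wy, wz, tx, ty, tz, jaw, ...]. A call has 1 to 10 rows; each row is the pose to reach, as a shift and turn from the pose commanded when the call began, along the tool's axes at that moment; what a row does not reach only later rows make up. A row lasts 1/8 s, in which the tool goes at most 62.5 mm and 10.7 degrees, less where a joint would pass 70% of its speed; a pose out of reach is approached as far as the arm can. A call with a gripper value outside its range is refused whole. The fingers move at their own pace and stop on an object; FORCE is the grip in N (left out, the last holds). Time passes only in rows, so rows that repeat a pose let the fingers close. It gives the time, the measured TCP pose, the force and the opening at its end, in the units of the state.
- observe(): the state, without advancing time (a new reading comes with each control period).
- optics.snapshot(name): name is "scene" or "top"; returns a dict with "img" (420x560x3 uint8, blue, green, red), "fx", "fy", "cx", "cy" (pixels), "cam_to_world" (4x4, takes a point from camera to world coordinates). Camera axes: x right, y down, z forward; pixel columns grow to the right and rows downward; lengths in m; the calibration is good to about 2 mm. A picture is of the moment at which its call begins. There is no depth.
- hand_in(): hands the job in, once; it reports no verdict.
The state is a dict: "time_s": time; "qpos": joint angles; "joint_vel": joint speeds; "joint_efforts": joint torques, N m; "tcp_pos": TCP position; "tcp_rot": TCP orientation; "ft_force": force on the tool from outside, world axes, zero at the start; "ft_torque": the same for the moment, N m; "finger_gap": opening from 0.0 (shut) to 1.0 (fully open).
Only numpy, scipy, OpenCV 4.12 (cv2) and the standard library are available. Lean on these libraries where they do the work, as an engineer would, in place of code of your own. Each camera call takes 0.05 s, during which the arm holds its last target. There are 200 camera calls.

## Task

One canister has fallen over on the freely spinning turntable and would jam the exit lane: lift it off and set it down in the open returns tray, leaving the two standing canisters upright on the turntable. Only then grip the upright handle of the spring-shut exit gate and pull it out until the gate's pointer lines up with the fin of the index clip. Finish while still gripping the handle and holding the gate steady at that mark (it snaps shut if let go), so that a colleague can send the others through.

Things in the scene. Friction and masses are not known exactly. Their poses are not given: they have to be found in the camera images.
- tipped_can: The fallen canister, lying on its side on the turntable: white square body 40 x 40 mm and 56 mm long with a round grey cap, 26 mm diameter and 12 mm long, on one end. Origin: centre of the face it lies on (of the square body); its x axis points along its length to the cap (which spans x = 28 to 40 mm), y across its 40 mm width, z up; its top is 40 mm above the origin. About 0.08 to 0.17 kg.
- can_a: A standing canister of the same make, 40 x 40 mm, 68 mm tall with its cap, on the turntable. Origin: centre of its underside, z up.
- can_b: The other standing canister, same as can_a.
- turntable_center (a point): Centre of the turntable's flat steel top, which is 30 mm above the bench, 210 mm in diameter, without a rim, and turns freely about the vertical. The axes are those of the unit: x is the unit's rear direction (the gate is pulled towards -x), y to its left.
- tray: Open grey plastic returns tray fixed to the bench, outside 162 (its x) x 132 (its y) x 34 mm high, walls and floor 5 mm thick, inside 152 x 122 mm. Origin: centre of its underside. It stands either to the left or to the right of the unit; a closed carton, 130 x 110 x 70 mm high, stands on the other side.
- gate (a joint): How far the exit gate is pulled out: 0 shut, up to 0.105 m at its end stop, which lies beyond the mark. The gate slides level along the -x direction of gate_grip (roughly towards the robot). A spring pulls it shut: about 3.5 N when shut plus 0.7 N per 10 mm pulled, plus about 0.6 N of friction.
- gate_grip (a point): Centre of the top of the gate's handle: an upright black square grip, 24 x 24 mm, standing 51 mm above its dark steel carriage plate (62 mm wide, 90 mm long); the grip's top is 93 mm above the bench. Its x and y axes are square to the grip's faces; pulling goes along -x. It moves with the gate.
- gate_pointer (a point): Tip of the gate's pointer, top face: a 6 mm wide finger of dark steel sticking out sideways (-y) from the middle of the carriage, its tip 50 mm from the grip's centre line and 38 mm above the bench. It moves with the gate.
- mark (a point): Tip of the fin of the index clip, top face: a small white plastic block, 24 (along x) x 20 x 28 mm high, clamped on the edge of the gate's grey bed, with a 6 mm wide fin that points (+y) at the pointer's path with 3 mm to spare, 38 mm above the bench. Its axes are parallel to the unit's, give or take 0.01 rad; the mark is reached when the pointer's tip has the same x. It lies 45 to 80 mm out (-x) from the shut pointer.
Mind the look-alikes: they are no part of the job. Leave any red or yellow look-alike of the tray alone.

How it is judged:
On the way, in this order (a step that is already met when the one before it is completed fails the run):
1. the fallen canister is lifted clear of the turntable (height (world z) of tipped_can above 0.055 m), for 0.1 s.
2. the fallen canister lies in the returns tray, let go and at rest (x of tipped_can in the frame of tray between -0.075 and 0.075 m and y of tipped_can in the frame of tray between -0.06 and 0.06 m and z of tipped_can in the frame of tray below 0.04 m and contact force between the fingers and tipped_can below 0.05 N and linear speed of tipped_can below 0.03 m/s), for 0.2 s.
3. the gate is gripped and held with its pointer at the clip's fin (x of gate_pointer in the frame of mark between -0.006 and 0.006 m and contact force between the fingers and gate above 1.5 N and velocity of joint gate between -0.01 and 0.01 m/s), for 0.5 s.
At the end, for the whole second after the job is handed in: The gripper's fingers hold the gate with its pointer within 6 mm of the clip's fin along the slide, not moving; the fallen canister lies let go inside the returns tray; the two other canisters stand upright on the turntable (all of step 2 and all of step 3 and angle between each of can_a, can_b's own z axis and vertical below 0.2 rad and horizontal distance between each of can_a, can_b and turntable_center below 0.105 m and height (world z) of each of can_a, can_b above 0.02 m); the arm keeps its last pose, push and grip.
It fails at once if the gate is pulled open (more than 20 mm) while the fallen canister is still on the turntable (value of joint gate above 0.02 m and horizontal distance between tipped_can and turntable_center below 0.105 m).
It fails at once if a standing canister is knocked over (angle between any of can_a, can_b's own z axis and vertical above 0.5 rad).
It fails at once if the fallen canister is dropped or thrown rather than set down (more than about 30 mm of free fall) (contact force between the fingers and tipped_can below 0.02 N and linear speed of tipped_can above 0.8 m/s).
It also fails if it takes over 56 s, if anything falls off the work surface, if the arm or the gripper's body presses on something with over 40 N, if the wrist force passes 120 N, or if a joint passes its speed limit or range.

## Working session

There is one attempt and no reset: what is moved stays moved. The work goes in short steps, Python scripts to look and compute and a shell command to move; the robot and the scene stay as the last step left them, time stands still between calls to the robot, and variables do not carry over. Pictures are saved under pics/ and viewed, about 8 in all and at most 12, crops included, and the job is handed in when it is done.

```bash
mkdir -p pics; ls; python3 - <<'E'
from station import observe, optics
import cv2,numpy as np
for n in("scene","top"):
    s=optics.snapshot(n);cv2.imwrite(f"pics/{n}0.png",s["img"])
    print(n,s["fx"],s["fy"],s["cx"],s["cy"],np.round(s["cam_to_world"],4).tolist())
o=observe();print(o)
E
```

```text
pics
scene 412.52173128436937 412.52173128436937 273.9116910542611 209.7890921993136 [[-0.0985, 0.702, -0.7053, 1.4029], [0.9949, 0.0553, -0.0838, -0.0277], [-0.0198, -0.71, -0.7039, 1.0429], [0.0, 0.0, 0.0, 1.0]]
top 525.2368341742532 525.2368341742532 275.21340256817155 214.18841300173503 [[0.0094, -0.9968, 0.0799, 0.3324], [-0.9999, -0.0103, -0.0106, -0.1248], [0.0114, -0.0798, -0.9967, 1.7143], [0.0, 0.0, 0.0, 1.0]]
{'time_s': 0.1, 'qpos': array([-1.50530058e+00,  3.81159262e-01,  1.29813535e+00, -2.24615215e-06,
        1.46359875e+00, -2.15319264e-01]), 'joint_vel': array([ 0.00035721, -0.00157803, -0.00239997, -0.00051325,  0.00072385,
       -0.00013413]), 'joint_efforts': array([ 3.28160851e-03, -4.49220157e+01, -2.31655097e+01, -2.07173621e-04,
        3.66265289e-03,  4.67439463e-06]), 'tcp_pos': array([ 0.15239674, -0.52820668,  0.2307738 ]), 'tcp_rot': array([ 9.90158823e-01,  1.39946709e-01,  4.75600939e-05, -6.48612320e-04]), 'ft_force': array([-0.12864466,  0.01172734,  0.04895905]), 'ft_torque': array([0.02993967, 0.02763436, 0.02863274]), 'finger_gap': 1.0005179342519492}
```

View pics/scene0.png

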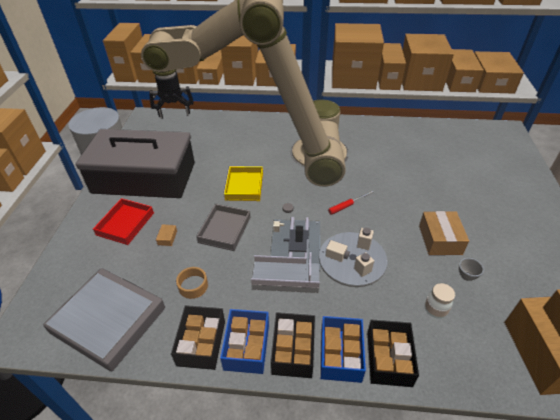

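View pics/top0.png

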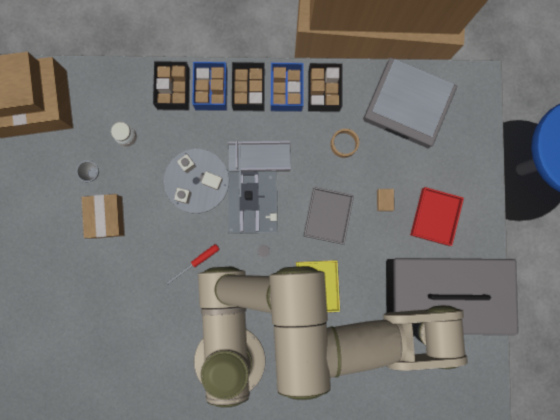

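The top view shows the turntable at (196,181), with the fallen can at (211,181) and the standing cans at (186,163) and (182,196). The gate grip is at (249,196) and the clip near (271,217). The tray candidates are grey (328,215), red (437,216), yellow (318,286) and the big grey lidded bin (410,100). Only the grey open one at (328,215) fits: it is about 162x132 in size, and the carton stands on the other side at (101,216). I'll confirm this in an enlarged crop.

```bash
python3 - <<'E'
import cv2
a=cv2.imread("pics/top0.png")[135:250,150:360]
b=cv2.imread("pics/scene0.png")[195:300,190:400]
cv2.imwrite("pics/c1.png",cv2.resize(a,None,fx=3.8,fy=3.8,interpolation=cv2.INTER_CUBIC))
cv2.imwrite("pics/c2.png",cv2.resize(b,None,fx=3.8,fy=3.8,interpolation=cv2.INTER_CUBIC))
E
```

```text
(no output)
```

View pics/c1.png

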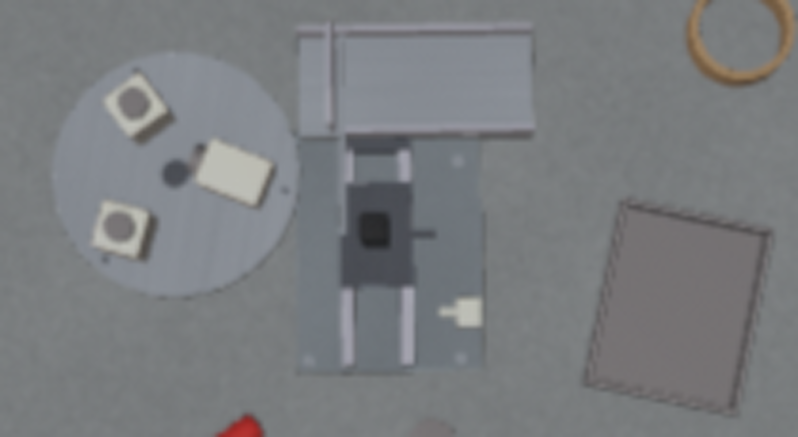

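View pics/c2.png

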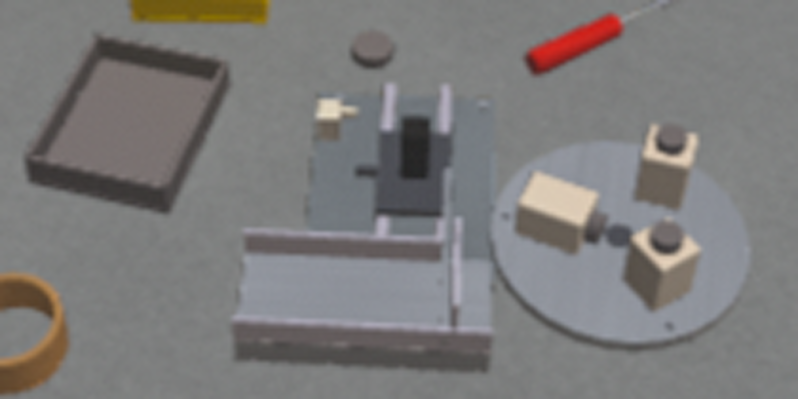

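The crops confirm the grey open tray at crop (680,305), and they also show the fallen can with its cap towards the turntable centre, the gate grip, the pointer and the white clip with its fin. Next I'll measure them.

```bash
cat > h.py <<'E'
import cv2,numpy as np
from scipy.spatial.transform import Rotation as R
from station import observe,optics
def ray(s,uv,z):
    uv=np.atleast_2d(np.asarray(uv,float));M=np.array(s["cam_to_world"])
    d=np.c_[(uv[:,0]-s["cx"])/s["fx"],(uv[:,1]-s["cy"])/s["fy"],np.ones(len(uv))]@M[:3,:3].T
    return (M[:3,3]+d*((z-M[2,3])/d[:,2])[:,None])[:,:2]
def blobs(mask,box,amin=15):
    m=np.zeros_like(mask);x0,y0,x1,y1=box;m[y0:y1,x0:x1]=mask[y0:y1,x0:x1]
    return [c for c in cv2.findContours(m,cv2.RETR_EXTERNAL,cv2.CHAIN_APPROX_NONE)[0] if cv2.contourArea(c)>=amin]
E
python3 - <<'E'
from h import *
s=optics.snapshot("top");im=s["img"];I=im.astype(int)
np.set_printoptions(precision=4,suppress=True)
def rep(n,mask,box,z,amin=8):
    for c in blobs(mask.astype(np.uint8)*255,box,amin):
        r=cv2.minAreaRect(c);w=ray(s,cv2.boxPoints(r),z)
        e=np.diff(w,axis=0)[:2];L=np.hypot(*e.T)
        print(n,np.round(r[0],1),"ctr",w.mean(0),"sides",L+.0032*1,"ang",np.degrees(np.arctan2(e[:,1],e[:,0])))
warm=(I[...,2]-I[...,0])
for t in (160,185): rep(f"white>{t}",(I[...,2]>t)&(warm>8),(160,140,235,215),.07)
rep("clip",(I[...,2]>160)&(warm>8),(255,200,285,230),.03,4)
rep("grip",(I.max(2)<36),(240,180,260,210),.093)
rep("carr",(I.max(2)<85),(235,170,275,215),.042)
b=I[...,2]-I[...,0]
rep("tray",(b>-2)&(I.max(2)<125),(298,182,360,248),.034,200)
print(im[215,328],im[196,249],im[190,245],im[181,215],im[217,272],im[200,290],im[197,262])
# turntable center via ellipse, gray level map
print("unit bed corners",ray(s,[[150+298/3.8,135+372/3.8],[150+484/3.8,135+372/3.8]],.01), ray(s,[[150+484/3.8,135+140/3.8]],.01))
print("tt",ray(s,[[150+175/3.8,135+174/3.8]],.03))
E
```

```text
white>160 [217.  178.1] ctr [0.5764 0.0423] sides [0.0181 0.0309] ang [ -49.0783 -139.6073]
white>185 [215.5 177.8] ctr [0.5774 0.0473] sides [0.0146 0.0226] ang [ -32.4688 -123.1921]
carr [248.9 196.5] ctr [ 0.5225 -0.0577] sides [0.0854 0.0523] ang [ -1.8726 -92.1179]
tray [328.3 215.2] ctr [ 0.4658 -0.3134] sides [0.1672 0.1387] ang [ -11.5832 -101.3551]
[115 114 117] [46 45 44] [76 70 67] [180 188 188] [181 189 188] [126 124 121] [96 91 86]
unit bed corners [[ 0.4066  0.0083]
 [ 0.4082 -0.1505]] [[ 0.6083 -0.1487]]
tt [[0.5729 0.1139]]
```

```bash
python3 - <<'E'
from h import *
s=optics.snapshot("top");im=s["img"];I=im.astype(int)
np.set_printoptions(precision=4,suppress=True)
def rep(n,mask,box,z,amin=8):
    for c in blobs(mask.astype(np.uint8)*255,box,amin):
        r=cv2.minAreaRect(c);w=ray(s,cv2.boxPoints(r),z)
        e=np.diff(w,axis=0)[:2];L=np.hypot(*e.T)
        print(n,np.round(r[0],1),"ctr",w.mean(0),"sides",L+.0031,"ang",np.degrees(np.arctan2(e[:,1],e[:,0])))
warm=(I[...,2]-I[...,0])
for t in (145,155,165): rep(f"white>{t}",(I[...,2]>t)&(warm>2),(160,140,230,215),.07)
rep("clip",(I[...,2]>140)&(warm>2),(258,200,285,230),.038,4)
for t in (50,57):rep("grip",(I.max(2)<t),(240,180,260,210),.093)
for t in (75,90): rep("carr",(I.max(2)<t),(238,178,262,215),.042)
print("R clip");print(I[208:224,262:280,2]);print("R pointer");print(I[190:204,254:268,2])
print("rows fin", ray(s,[[265,217]],.038), ray(s,[[265,218]],.038))
E
```

```text
white>145 [181.2 194.8] ctr [0.5223 0.1539] sides [0.0429 0.0421] ang [ -12.5561 -103.491 ]
white>145 [210.7 179.8] ctr [0.571  0.0622] sides [0.0425 0.0583] ang [ -20.4942 -111.3076]
white>145 [185.1 162.1] ctr [0.6263 0.1441] sides [0.0416 0.0413] ang [ -55.0598 -145.5741]
white>155 [181.  194.7] ctr [0.5228 0.1544] sides [0.0425 0.0408] ang [ -14.4641 -105.403 ]
white>155 [210.8 179.8] ctr [0.5708 0.062 ] sides [0.0418 0.0567] ang [ -19.7343 -110.5416]
white>155 [184.9 162.1] ctr [0.6265 0.1446] sides [0.0405 0.0411] ang [ -53.1814 -143.7521]
white>165 [180.9 194.7] ctr [0.5226 0.1547] sides [0.0403 0.0403] ang [ -14.464  -105.4025]
white>165 [210.9 179.8] ctr [0.5707 0.0617] sides [0.0402 0.0548] ang [ -20.5005 -111.3068]
white>165 [184.9 162.1] ctr [0.6264 0.1448] sides [0.0401 0.0396] ang [ -53.183  -143.7514]
clip [271.  216.5] ctr [ 0.4592 -0.1292] sides [0.0351 0.0256] ang [ -89.4058 -179.4663]
grip [248.  195.5] ctr [ 0.5197 -0.057 ] sides [0.0217 0.025 ] ang [ -89.3795 -179.2488]
grip [248. 195.] ctr [ 0.5212 -0.057 ] sides [0.0217 0.0281] ang [ -89.3782 -179.2488]
carr [2
[... 1560 characters left out ...]
]
 [ 75  75  75  81  96 108 109 110 110 109 110 110 110 110]
 [ 75  75  76  81  95 105 106 107 106 106 107 109 110 110]
 [ 75  75  75  79  88  93  94  94  94  94  99 108 110 110]
 [ 75  75  76  75  76  76  77  76  76  77  88 107 109 109]
 [ 75  75  75  75  79  86  86  86  86  86  93 108 108 109]
 [ 75  75  75  77  89 105 106 107 107 106 107 108 109 109]
 [ 75  75  75  77  90 108 109 108 109 109 108 109 110 110]
 [ 75  74  75  77  90 108 109 109 109 109 109 109 110 110]
 [ 75  75  74  76  90 106 109 109 109 110 108 109 110 110]
 [ 76  75  76  77  90 107 109 108 109 110 109 109 110 110]
 [ 75  75  74  76  90 106 108 108 108 109 109 109 109 109]]
rows fin [[ 0.4574 -0.11  ]] [[ 0.4542 -0.11  ]]
```

Standard measurements: the fallen can's body centre is at (0.571, 0.062) with its axis at about 70°, and the pull distance is about 65 mm. The tray centre is (0.466, -0.313) with an x-axis at -11.5° or 78.5°.

```bash
cat >> h.py <<'E'
def plan(p,yaw):
    "turn and shift (tool axes, cm) to TCP p, tool down, tool x axis at yaw deg"
    o=observe();A=R.from_quat(o["tcp_rot"]);a=np.radians(yaw)
    B=R.from_matrix(np.c_[[np.cos(a),np.sin(a),0],[np.sin(a),-np.cos(a),0],[0,0,-1]])
    print("turn",np.round((A.inv()*B).as_rotvec(),3),"shift",np.round(A.inv().apply(np.array(p)-o["tcp_pos"])*100,2))
E
python3 -c "
from h import *
plan([.571,.062,.17],69.8)"
```

```text
turn [-0.001 -0.001 -0.937] shift [ 56.58 -45.11   6.14]
```

```bash
python3 -m pendant '[0,0,-0.15,10,-8,1,6.5, 0,0,-0.3,20,-16,2,6.5, 0,0,-0.45,30,-24,3,6.5, 0,0,-0.6,40,-32,4,6.5, 0,0,-0.75,48,-38.3,5,6.5, 0,0,-0.937,56.6,-45.1,6.1,6.5, 0,0,-0.937,56.6,-45.1,6.1,6.5, 0,0,-0.937,56.6,-45.1,6.1,6.5, 0,0,-0.937,56.6,-45.1,6.1,6.5, 0,0,-0.937,56.6,-45.1,6.1,6.5]' 25
python3 -m pendant '[0,0,0,0,0,0,6.5, 0,0,0,0,0,0,6.5, 0,0,0,0,0,0,6.5, 0,0,0,0,0,0,6.5]'
python3 -c "
from h import *
s=optics.snapshot('scene');cv2.imwrite('pics/s3.png',cv2.resize(s['img'][150:310,250:450],None,fx=3.5,fy=3.5))
print(observe()['tcp_pos'],observe()['ft_force']);plan([.571,.062,.036],69.8)"
```

```text
time_s: 1.45
tcp_pos: [0.5138, -0.0186, 0.1791]
tcp_rot: [0.82, 0.572, 0.0, 0.0]
ft_force: [1.1, -1.2, -0.1]
finger_gap: 0.761
time_s: 1.95
tcp_pos: [0.5125, -0.0215, 0.1795]
tcp_rot: [0.821, 0.571, 0.0, 0.0]
ft_force: [-1.0, -0.4, -0.6]
finger_gap: 0.76
[ 0.51253754 -0.02135625  0.17943391] [1.03372005 0.0679572  0.53030536]
turn [ 0.    -0.    -0.002] shift [ 9.85  2.58 14.34]
```

View pics/s3.png

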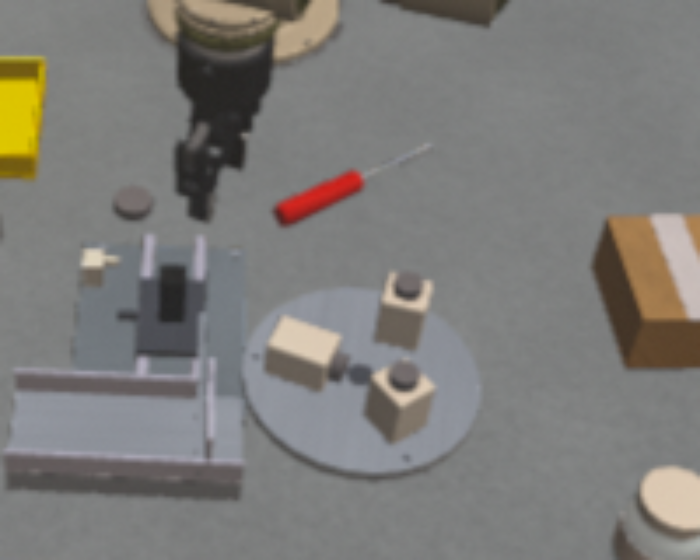

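The scene is unchanged and the gripper is free in the air, short of the can because of the row speed limits. I'll go above it and then descend.

```bash
python3 -m pendant '[0,0,0,4.9,1.3,0.5,6.5, 0,0,0,9.8,2.6,1,6.5, 0,0,0,9.8,2.6,4,6.5, 0,0,0,9.8,2.6,7,6.5, 0,0,0,9.8,2.6,9,6.5, 0,0,0,9.8,2.6,9,6.5]'
python3 -c "
from h import *
print(observe()['ft_force']);plan([.571,.062,.036],69.8)"
```

```text
time_s: 2.75
tcp_pos: [0.5704, 0.0621, 0.0882]
tcp_rot: [0.821, 0.572, -0.001, -0.001]
ft_force: [-0.5, -0.8, 0.4]
finger_gap: 0.764
[-0.49858587 -0.84671699  0.36919855]
turn [-0.003  0.001 -0.001] shift [0.02 0.07 5.22]
```

```bash
python3 -m pendant '[0,0,0,0,0,2,6.5, 0,0,0,0,0,4,6.5, 0,0,0,0,0,5.2,6.5, 0,0,0,0,0,5.2,6.5, 0,0,0,0,0,5.2,5, 0,0,0,0,0,5.2,4.5, 0,0,0,0,0,5.2,3, 0,0,0,0,0,5.2,3, 0,0,0,0,0,5.2,3, 0,0,0,0,0,5.2,3]' 25
python3 -m pendant '[0,0,0,0,0,0,3, 0,0,0,0,0,0,3, 0,0,0,0,0,0,3]' 
python3 -c "
from h import *
print(observe()['ft_force'],observe()['finger_gap']*85.4)"
```

```text
time_s: 4.0
tcp_pos: [0.5716, 0.0625, 0.038]
tcp_rot: [0.82, 0.572, 0.001, 0.001]
ft_force: [0.0, 0.2, 5.0]
finger_gap: 0.466
time_s: 4.38
tcp_pos: [0.5716, 0.0624, 0.038]
tcp_rot: [0.82, 0.572, 0.001, 0.001]
ft_force: [-0.4, -0.8, 5.7]
finger_gap: 0.462
[-0.39362603 -0.82401394  5.66521477] 39.47392948650048
```

Gripped at 39.5 mm. Lifting.

```bash
python3 -m pendant '[0,0,0,0,0,-1.5,3, 0,0,0,0,0,-4,3, 0,0,0,0,0,-7,3, 0,0,0,0,0,-10,3, 0,0,0,0,0,-13,3, 0,0,0,0,0,-15,3, 0,0,0,0,0,-15,3, 0,0,0,0,0,-15,3]' 
python3 -c "
from h import *
s=optics.snapshot('scene');cv2.imwrite('pics/s4.png',cv2.resize(s['img'][150:310,190:440],None,fx=3.2,fy=3.2))
print(observe()['ft_force']);plan([.466,-.313,.18],78.5);plan([.466,-.313,.18],-11.5)"
```

```text
time_s: 5.38
tcp_pos: [0.5705, 0.0626, 0.1864]
tcp_rot: [0.82, 0.572, -0.001, -0.001]
ft_force: [1.1, -0.1, -2.8]
finger_gap: 0.464
[-0.28624073 -0.73070128 -1.76213807]
turn [-0.002  0.    -0.152] shift [-38.85   3.18   0.63]
turn [-1.000e-03  2.000e-03  1.418e+00] shift [-38.85   3.18   0.63]
```

View pics/s4.png

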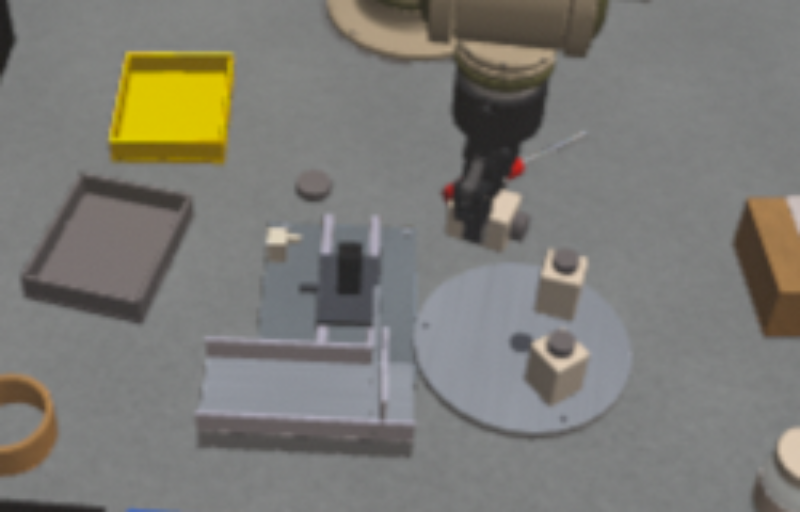

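The can is held firmly (pic (485,220)), and both standing cans are upright at (560,285) and (558,365). The tray lies at (110,245). I'll carry the can to the tray with the jaws along the tray's long axis.

```bash
python3 -m pendant '[0,0,-0.02,-3,0.3,0,3, 0,0,-0.04,-7,0.7,0,3, 0,0,-0.06,-11.5,1,0,3, 0,0,-0.08,-16,1.4,0,3, 0,0,-0.1,-20.5,1.8,0,3, 0,0,-0.12,-25,2.1,0,3, 0,0,-0.14,-29.5,2.5,0,3, 0,0,-0.15,-33.5,2.8,0,3, 0,0,-0.15,-36.5,3,0,3, 0,0,-0.15,-38.4,3.15,0.5,3]' 
python3 -m pendant '[0,0,0,0,0,0,3, 0,0,0,0,0,0,3]' 
python3 -c "
from h import *
print(observe()['ft_force'],observe()['finger_gap']);plan([.466,-.313,.016],78.5)"
```

```text
time_s: 6.68
tcp_pos: [0.4673, -0.3098, 0.1814]
tcp_rot: [0.775, 0.631, -0.0, -0.001]
ft_force: [1.1, 0.1, -1.1]
finger_gap: 0.467
time_s: 6.92
tcp_pos: [0.4681, -0.3077, 0.1819]
tcp_rot: [0.775, 0.632, 0.0, -0.0]
ft_force: [0.6, -0.4, -1.2]
finger_gap: 0.467
[ 0.61048559 -0.35505106 -1.20153055] 0.46728848412877577
turn [-0.001 -0.001 -0.001] shift [-0.57 -0.09 16.59]
```

```bash
python3 -m pendant '[0,0,0,-0.5,0,2,3, 0,0,0,-0.6,0,5,3, 0,0,0,-0.6,0,8,3, 0,0,0,-0.6,0,11,3, 0,0,0,-0.6,0,13.5,3, 0,0,0,-0.6,0,15,3, 0,0,0,-0.6,0,15.8,3, 0,0,0,-0.6,0,16.2,3, 0,0,0,-0.6,0,16.2,3, 0,0,0,-0.6,0,16.2,3]' 
python3 -c "
from h import *
print(observe()['ft_force'],observe()['tcp_pos'])"
```

```text
time_s: 8.18
tcp_pos: [0.4668, -0.3148, 0.0208]
tcp_rot: [0.775, 0.632, 0.0, 0.001]
ft_force: [-0.1, -0.1, -1.3]
finger_gap: 0.465
[-0.10830514 -0.14932163 -1.3403939 ] [ 0.46684827 -0.31482638  0.02079066]
```

```bash
python3 -m pendant '[0,0,0,0,0,0.2,3, 0,0,0,0,0,0.4,3, 0,0,0,0,0,0.6,3, 0,0,0,0,0,0.7,3, 0,0,0,0,0,0.7,3]' 
```

```text
time_s: 8.8
tcp_pos: [0.4667, -0.3146, 0.0132]
tcp_rot: [0.775, 0.632, 0.0, -0.0]
ft_force: [-0.1, 0.4, -1.8]
finger_gap: 0.467
```

```bash
python3 -m pendant '[0,0,0,0,0,0.1,3, 0,0,0,0,0,0.2,3, 0,0,0,0,0,0.3,3, 0,0,0,0,0,0.3,3]' 
```

```text
time_s: 9.3
tcp_pos: [0.4667, -0.3147, 0.013]
tcp_rot: [0.775, 0.632, -0.0, 0.001]
ft_force: [-6.9, 5.6, 26.4]
finger_gap: 0.464
```

Contact with the floor. I'll ease off, then release.

```bash
python3 -m pendant '[0,0,0,0,0,-0.25,3, 0,0,0,0,0,-0.25,3, 0,0,0,0,0,-0.25,4.2, 0,0,0,0,0,-0.25,4.6, 0,0,0,0,0,-0.25,5.5, 0,0,0,0,0,-0.25,6.5, 0,0,0,0,0,-0.25,6.5, 0,0,0,0,0,-4,6.5, 0,0,0,0,0,-9,6.5, 0,0,0,0,0,-14,6.5]'
python3 -c "
from h import *
s=optics.snapshot('scene');cv2.imwrite('pics/s5.png',cv2.resize(s['img'][150:310,190:440],None,fx=3.2,fy=3.2))
print(observe()['ft_force']);plan([.5205,-.057,.16],0)"
```

```text
time_s: 10.55
tcp_pos: [0.4665, -0.3144, 0.1517]
tcp_rot: [0.775, 0.632, -0.0, -0.0]
ft_force: [0.5, 0.1, -0.6]
finger_gap: 0.758
[ 2.33472711 -1.47025917  5.7408828 ]
turn [ 1.200e-02 -1.000e-03  1.368e+00] shift [26.43 -0.11 -0.31]
```

View pics/s5.png

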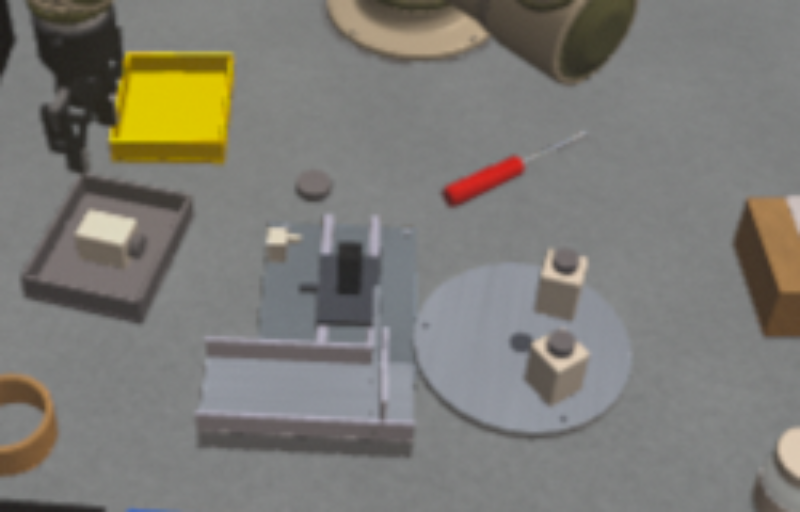

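The can lies in the tray at (108,238), let go, and the other two cans are upright. Next is the gate grip at (0.522, -0.0575), with the jaws along y.

```bash
python3 -m pendant '[0,0,0.1,2,0,-0.5,6, 0,0,0.28,5,0,-1,6, 0,0,0.46,9,0,-1,6, 0,0,0.64,13,0,-1,6, 0,0,0.82,17,0,-1,6, 0,0,1,21,0,-1,6, 0,0,1.18,24.5,0,-1,6, 0,0,1.35,26.4,-0.2,-1,6, 0,0,1.36,26.4,-0.2,-1,6, 0,0,1.36,26.4,-0.2,-1,6]'
python3 -m pendant '[0,0,0,0,0,0,6, 0,0,0,0,0,0,6]'
python3 -c "
from h import *
print(observe()['ft_force']);plan([.522,-.0575,.055],0.6)"
```

```text
time_s: 11.85
tcp_pos: [0.5179, -0.0563, 0.1602]
tcp_rot: [1.0, 0.005, 0.0, 0.0]
ft_force: [0.4, -0.9, -0.6]
finger_gap: 0.704
time_s: 12.1
tcp_pos: [0.5179, -0.0562, 0.1602]
tcp_rot: [1.0, 0.004, -0.0, 0.0]
ft_force: [0.1, 0.6, -0.8]
finger_gap: 0.703
[ 0.13129487  0.63830326 -0.82271509]
turn [ 0.     0.    -0.003] shift [ 0.41  0.13 10.52]
```

```bash
python3 -m pendant '[0,0,0,0.4,0.1,2,6, 0,0,0,0.4,0.1,4.5,6, 0,0,0,0.4,0.1,7,6, 0,0,0,0.4,0.1,9,6, 0,0,0,0.4,0.1,10.5,6, 0,0,0,0.4,0.1,10.5,4.5, 0,0,0,0.4,0.1,10.5,3, 0,0,0,0.4,0.1,10.5,1, 0,0,0,0.4,0.1,10.5,1, 0,0,0,0.4,0.1,10.5,1]' 60
python3 -m pendant '[0,0,0,0,0,0,1, 0,0,0,0,0,0,1, 0,0,0,0,0,0,1]'
```

```text
time_s: 13.35
tcp_pos: [0.5223, -0.0562, 0.0561]
tcp_rot: [1.0, 0.004, 0.001, 0.0]
ft_force: [-0.5, 5.2, 6.1]
finger_gap: 0.274
time_s: 13.72
tcp_pos: [0.5224, -0.0562, 0.0561]
tcp_rot: [1.0, 0.004, 0.001, 0.0]
ft_force: [0.1, 4.4, 6.5]
finger_gap: 0.27
```

Gripped (23 mm). I'll pull 65 mm along tool -x.

```bash
python3 -m pendant '[0,0,0,-0.5,0,0,1, 0,0,0,-1.3,0,0,1, 0,0,0,-2.2,0,0,1, 0,0,0,-3.1,0,0,1, 0,0,0,-4,0,0,1, 0,0,0,-4.9,0,0,1, 0,0,0,-5.7,0,0,1, 0,0,0,-6.2,0,0,1, 0,0,0,-6.5,0,0,1, 0,0,0,-6.5,0,0,1]'
python3 -m pendant '[0,0,0,0,0,0,1, 0,0,0,0,0,0,1, 0,0,0,0,0,0,1]'
python3 - <<'E'
from h import *
o=observe();print(o["ft_force"],o["tcp_pos"])
t=optics.snapshot("top");s=optics.snapshot("scene")
cv2.imwrite("pics/t6.png",np.hstack([cv2.resize(i,(390,390),interpolation=cv2.INTER_CUBIC) for i in (t["img"][185:250,230:295],s["img"][205:270,255:320])]))
E
```

```text
time_s: 14.98
tcp_pos: [0.4589, -0.0577, 0.0562]
tcp_rot: [1.0, 0.004, 0.003, 0.001]
ft_force: [7.3, 1.6, 0.7]
finger_gap: 0.274
time_s: 15.35
tcp_pos: [0.459, -0.0578, 0.0562]
tcp_rot: [1.0, 0.004, 0.003, 0.001]
ft_force: [6.8, 1.7, 1.2]
finger_gap: 0.272
[6.77358136 1.71203516 1.20292368] [ 0.4590319  -0.05775028  0.0561581 ]
```

View pics/t6.png

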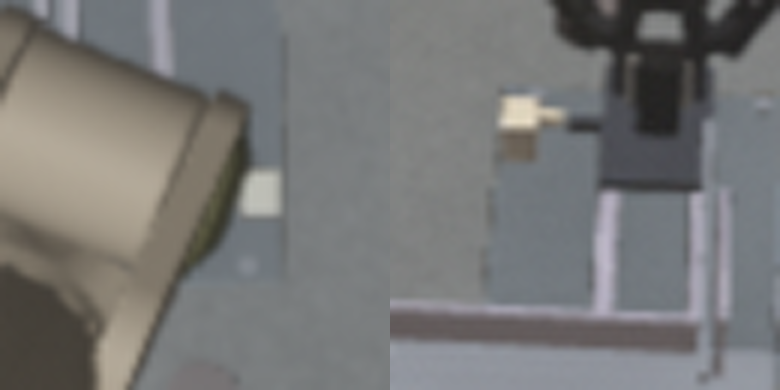

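The scene view shows the pointer at crop (583,124) and the fin at (550,116), so they are nearly aligned. I'll measure the offset by casting rays.

```bash
python3 - <<'E'
from h import *
s=optics.snapshot("scene");I=s["img"].astype(int)
np.set_printoptions(precision=4,suppress=True)
# crop origin (255,205), x6 ; right pane starts 390
print(I[218:233,274:292,2])
def cen(cols,rows,sg):
    P=[]
    for c in cols:
        v=I[rows[0]:rows[1],c,2].astype(float);b=np.median(I[[rows[0],rows[1]-1],c,2]);w=np.clip(sg*(v-b),0,None);w[w<8]=0
        P.append((c,(w*np.arange(*rows)).sum()/w.sum()))
    return np.array(P)
for n,c,sg in(("fin",range(280,283),1),("ptr",range(286,289),-1)):
    P=cen(c,(219,231),sg);print(n,P.tolist(),ray(s,P,.038))
E
```

```text
[[126 128 126 127 126 125 124 127 128 130 128 125 125 127 128 129 107  77]
 [120 121 119 120 127 129 124 123 123 123 122 119 118 121 124 124 103  74]
 [118 125 124 128 136 139 130 119 116 116 116 114 113 114 117 116  99  78]
 [182 198 199 199 191 161 127 113 113 114 112 113 113 113 114 112  98  78]
 [198 222 223 222 217 180 135 122 122 117 116 114 114 113 116 113 100  81]
 [203 222 222 221 222 209 197 195 185 162 132 115 113 113 112 110 100  83]
 [212 222 222 222 222 194 170 176 177 158 122  93  89  90  90  93  87  78]
 [217 221 221 220 220 173 125 124 128 124  97  71  64  63  65  70  75  76]
 [151 151 154 156 151 135 115 111 112 112  89  64  58  58  57  58  71  78]
 [110 105 107 107 104 113 118 113 115 113 107 100 101  99  99  88  79  78]
 [110 106 106 105 103 110 116 114 114 113 113 114 113 113 112  99  82  77]
 [110 106 105 106 102 110 115 114 114 114 112 114 113 113 112 102  83  76]
 [109 106 107 105 102 110 116 115 114 113 113 114 114 112 112 102  84  77]
 [112 114 111 107 104 113 116 113 113 114 113 112 112 112 112  99  80  77]
 [114 115 114 111 112 115 115 113 113 115 113 111 112 113 111  98  81  77]]
fin [[280.0, 223.0328947368421], [281.0, 223.42857142857142], [282.0, 223.57620817843866]] [[ 0.4571 -0.1209]
 [ 0.4587 -0.1174]
 [ 0.4591 -0.114 ]]
ptr [[286.0, 225.40131578947367], [287.0, 225.42948717948718], [288.0, 225.44099378881987]] [[ 0.4663 -0.1   ]
 [ 0.4662 -0.0967]
 [ 0.466  -0.0934]]
```

```bash
python3 - <<'E'
from h import *
s=optics.snapshot("scene");A=s["img"].astype(int)[...,2];B=cv2.imread("pics/scene0.png").astype(int)[...,2]
def edge(I,c,r0,r1,dark):  # first crossing of mid-level going down (far edge of top face)
    v=I[r0:r1,c].astype(float)*(-1 if dark else 1);m=(v[:2].mean()+v.max())/2
    k=np.argmax(v>m);return r0+k-1+(m-v[k-1])/(v[k]-v[k-1])
f=[(c,edge(A,c,221,229,0)) for c in(281,)]
p1=[(c,edge(A,c,221,229,1)) for c in(286,287,288)]
print(B[234:248,284:292])
p0=[(c,edge(B,c,236,246,1)) for c in(286,287,288)]
W=lambda P:ray(s,P,.038)
print(f,p1,p0);print("fin",W(f)[:,0],"now",W(p1)[:,0],"shut",W(p0)[:,0])
print(A[222:250,297:301].T);print(B[222:250,297:301].T)
E
```

```text
[[112 113 111 111 112  97  81  77]
 [112 112 111 113 111  97  79  77]
 [113 113 112 112 111  97  81  77]
 [112 110 112 111 111 100  82  76]
 [ 96  94  95  95  97  93  84  77]
 [ 74  73  75  75  76  80  80  78]
 [ 61  59  60  60  61  72  79  78]
 [ 86  87  86  79  75  79  80  77]
 [108 109 108 106  95  84  81  78]
 [112 113 112 112  98  84  78  78]
 [112 112 113 112 101  84  76  77]
 [111 112 114 113 101  84  76  78]
 [112 114 114 112  99  81  77  78]
 [113 114 113 113  97  80  77  77]]
[(281, np.float64(222.47297297297297))] [(286, np.float64(224.11)), (287, np.float64(224.21153846153845)), (288, np.float64(224.14583333333334))] [(286, np.float64(238.45)), (287, np.float64(238.4625)), (288, np.float64(238.52380952380952))]
fin [0.4542664] now [0.46043995 0.46063715 0.46007021] shut [0.5238315  0.52362287 0.52362296]
[[ 36  38  36  35  39  56  76  77  77  77  77  77  76  63  65 102 114 114
  114 115 115 113 114 114 114 114 114 115]
 [ 38  36  37  36  38  55  71  77  76  77  76  78  76  62  65 102 114 116
  116 113 116 113 115 114 115 113 113 115]
 [ 36  38  36  35  37  50  71  78  76  75  77  77  77  61  67 103 116 115
  115 115 115 114 114 115 115 113 112 115]
 [ 39  35  37  37  39  49  72  78  77  76  76  77  75  62  66 102 114 115
  114 113 115 116 116 116 116 115 114 115]]
[[113 114 111  88  58  49  48  50  46  41  38  39  41  38  39  38  39  39
   38  42  69  77  77  78  77  77  78  78]
 [111 113 114  88  58  48  48  50  46  43  39  39  38  42  40  37  38  38
   36  42  68  77  78  77  77  77  76  75]
 [110 113 112  86  59  48  48  49  46  44  38  40  40  38  40  41  40  38
   39  40  70  79  78  76  78  78  77  75]
 [111 114 112  88  58  47  48  49  47  40  39  38  38  39  40  37  40  38
   37  42  68  77  76  77  76  77  74  75]]
```

Gate travel so far is 63.3 mm with no slip. The top view puts the mark at 65.2 mm and the scene view at about 67 mm. I'll add 2.7 mm, which satisfies both well within tolerance.

```bash
python3 -m pendant '[0,0,0,-0.15,0,0,1, 0,0,0,-0.27,0,0,1, 0,0,0,-0.27,0,0,1, 0,0,0,-0.27,0,0,1, 0,0,0,-0.27,0,0,1, 0,0,0,-0.27,0,0,1, 0,0,0,-0.27,0,0,1, 0,0,0,-0.27,0,0,1]'
python3 - <<'E'
from h import *
s=optics.snapshot("scene");I=s["img"].astype(int)
print(I[220:229,279:290,2],observe()["tcp_pos"],observe()["joint_vel"])
cv2.imwrite("pics/s7.png",cv2.resize(s["img"][190:310,190:400],None,fx=3.8,fy=3.8,interpolation=cv2.INTER_CUBIC))
E
```

```text
time_s: 16.55
tcp_pos: [0.4564, -0.0578, 0.0561]
tcp_rot: [1.0, 0.004, 0.003, 0.001]
ft_force: [7.3, 1.5, 1.5]
finger_gap: 0.274
[[138 128 120 117 116 116 114 113 116 117 116]
 [161 127 114 113 113 113 114 113 113 113 113]
 [180 135 122 120 117 114 113 113 113 113 112]
 [210 196 195 185 163 127 101 100 102 101  99]
 [195 170 177 177 159 117  82  78  79  79  80]
 [173 124 124 127 122  95  65  58  59  59  60]
 [135 116 111 111 113  99  86  79  76  73  66]
 [113 116 113 115 114 110 107 105 105 104  92]
 [111 116 114 113 114 112 114 113 114 113  99]] [ 0.45641771 -0.05781325  0.05615973] [-0.00043874 -0.00033268  0.00199126 -0.00024725  0.00040427 -0.00104901]
```

View pics/s7.png

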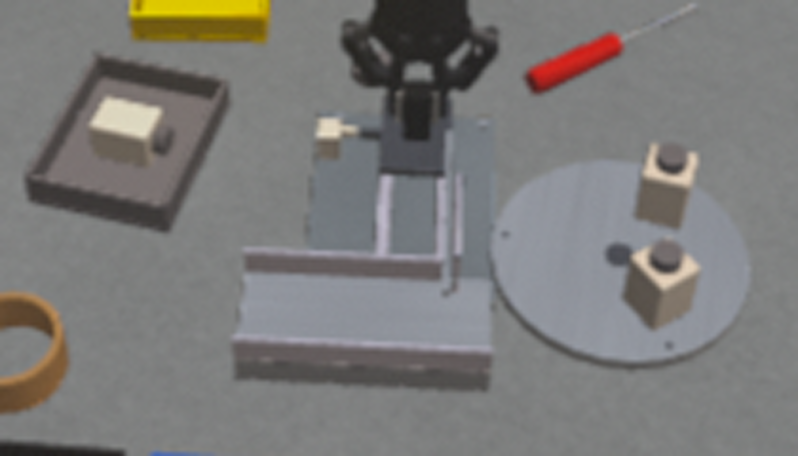

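The pointer (370,134) lines up with the fin (350,131). The can lies in the tray, both other cans are upright, and the gate is held steady. I'm handing it in.

```bash
python3 -c "
from station import hand_in
print(hand_in())"
```

```text
the job is handed in; nothing more can be done
None
```

I lifted the fallen canister off the turntable and set it down in the grey returns tray. I then gripped the gate handle with 60 N, pulled the gate out about 66 mm to the fin, and handed in at about 16.6 s while still holding it.

**Last checks:**
- **Pointer:** it lines up with the fin to within about 2 mm. The two cameras disagreed slightly on where the mark lies (65.2 mm out by the top view, about 67 mm by the scene view), so I stopped in between, inside the 6 mm tolerance. At the end the wrist hid the pointer from the top camera, so only the scene camera confirmed it.
- **Grip:** the arm was steady, with the fingers closed on the 24 mm grip (reading about 23 mm) against about 7 N of spring pull.
- **Canisters:** in the last picture the fallen one lies let go in the tray, and the other two stand upright on the turntable.
- **Floor contact:** while setting the canister down, the wrist force briefly rose to about 26 N on touching the tray floor. I backed off before letting go.

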